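Refit the shaft sleeve on the joystick of an opened arcade control panel

TASK

The control panel of the arcade box stands open on its hinge, and its joystick's bare steel lever is missing its sleeve. Take the aluminium shaft sleeve from the mat and slide it foot first over the top of the lever, right down until it is fully home on the lever's shoulder, and leave the lever standing square to the panel. Leave everything else lying where it is.

Things in the scene. Friction and masses are not known exactly. Their poses are not given: they have to be found in the camera images.
- sleeve: the shaft sleeve: aluminium tube of 20 mm outside diameter, 46 mm tall in all, with a foot flange 28 mm across and 6 mm thick at its lower end and a straight bore of 14.4 mm right through; about 30 g. It stands upright on its foot on the 3 mm thick tan mat. Origin: centre of the underside of the foot; z along the bore towards the other end. Round, so its yaw does not matter
- lever_seat (a point): point on the panel's face where the lever comes out. z: panel normal; x: up the slope, away from the robot; y: left. The panel, 22 to 29 degrees steep (varies), faces the robot; its stiff hinge holds under a 20 N push. The steel lever, heights along it from here: 19 mm shoulder with top at 6 mm, 12 mm shaft to 52 mm, short cone, 7 mm stub ending at 64 mm. Within 80 mm nothing else stands over 8 mm
- lever_pivot (a point): the lever's pivot, hidden 22 mm below the panel's face under lever_seat, same axes as it. The centring spring is worn out: the lever rests up to 0.13 rad off the panel's normal about x and about y, differently each time, and its lean is not reported. It swings to 0.17 rad; friction of 0.1 N m holds it wherever it is left, so a side push of 1 to 2 N on it moves it
- console: the arcade control box: open oak case 250 mm deep, 380 mm wide, 75 mm high, fixed. Its dark steel-faced control panel (250 x 380 x 12 mm) is hinged on the case's edge nearest the robot and stands open, far edge raised to about 0.2 m. Lever in its left half as the robot sees it, low black buttons in its right half. Origin: centre of the underside; x from hinge to far side, y left
- ball_top: the joystick's ball top: a plain black plastic ball, 35 mm across and 39 mm tall, standing on its small neck on the mat. Origin: centre of its underside. Bystander, not to be fitted now
- spare_button: a spare black push-button, 33 mm across its rim, 31 mm tall, standing upright on the mat. Origin: centre of its underside. Bystander
- lock_ring: a loose aluminium lock ring, a short ring of 38 mm outside and 25 mm inside diameter, 12 mm tall, lying flat on the mat. Origin: centre of its underside. Bystander (far too wide and short to be the sleeve)
- screwdriver: a screwdriver with a black handle, 190 mm long, lying on the table; origin near its middle. Bystander
- spanner: a steel spanner, 170 mm long, lying on the table left of the control box; origin near its middle. Bystander
- chalk: a cube of cue chalk, 22 mm, on the table; origin: centre of its underside. Bystander
- screw_dish: a small white open dish, 84 mm across, 28 mm tall, on the table; origin: centre of its underside. Bystander

How it is judged:
At the end, for the whole second after the job is handed in: the sleeve is on the lever, foot down, with its foot 3 to 8.5 mm above the panel's face (6 mm when home on the shoulder) and within 5 mm of the lever's place along the panel, its axis within 5 degrees (0.09 rad) of the panel's normal, at rest and let go (z of sleeve in the frame of lever_seat between 0.003 and 0.0085 m and x of sleeve in the frame of lever_seat between -0.005 and 0.005 m and y of sleeve in the frame of lever_seat between -0.005 and 0.005 m and angle between the z axis of sleeve and the z axis of lever_seat, either way round below 0.09 rad and linear speed of sleeve below 0.02 m/s); the robot touches nothing.
It fails at once if another part on the mat (ball top, spare button, lock ring) is moved more than 30 mm (distance of any of ball_top, spare_button, lock_ring from where it was at the start of the episode above 0.03 m).
It fails at once if a tool, the chalk or the dish is moved more than 30 mm (distance of any of screwdriver, spanner, chalk, screw_dish from where it was at the start of the episode above 0.03 m).
It also fails if it takes over 58 s, if anything falls off the work surface, if the arm or the gripper's body presses on something with over 40 N, if the wrist force passes 120 N, or if a joint passes its speed limit or range.

ROBOT

A 6-joint arm with a two-finger parallel gripper is mounted at the origin on the work surface. World frame = base frame: x ahead of the robot, y to its left, z up, the work surface at z = 0. Lengths are in m, angles in rad, forces in N, time in s.
With the tool pointing down it reaches from about 0.4 to 0.925 m from the base axis. Payload 12.5 kg.
Tool frame: the origin (TCP) lies midway between the tips of the shut fingers; the grasp point (between the pads) lies 19 mm behind it; z points along the fingers, y is the line along which they close (so a half turn about z gives the same grasp; the last joint's range is limited). The gripper opens to 95 mm and grips with 3 to 60 N. Pads are 20 mm wide; open, the fingers measure 119 mm over their backs; the gripper's body (75 mm by 180 mm) begins 59 mm behind the grasp point.
Start: joints at [-1.224, 0.491, 1.559, -0, 1.092, -0.106], TCP at [0.273, -0.562, 0.215] pointing down, gripper open.
Joint ranges: [-3.1, 3.1], [-0.84, 2.19], [0.05, 2.79], [-1.13, 4.28], [0.06, 2.93], [-2.69, 2.69]. Speed limits (rad/s): [2.22, 2.22, 2.79, 3.14, 3.14, 3.14].

INTERFACE

Orientations are given as a rotation vector (axis times angle).
In Python, from rig import r gives the robot as it stands.
- The arm moves only by the shell command python3 jog.py 'ROWS' [FORCE]. ROWS is one flat JSON list of numbers that holds 1 to 5 rows one after another, with no inner brackets; each row has 5 numbers: the finger opening in m, then dx, dy, dz in m, then a turn about the tool's z in rad; each row shifts and turns the commanded pose from where the row before left it, along the tool's axes as they then stand; what a row does not reach is not made up. A row lasts 1/8 s, in which the tool goes at most 0.0625 m and 0.188 rad, less where a joint would pass 70% of its speed; a pose out of reach is approached as far as the arm can. The fingers move at their own pace and stop on an object; FORCE is the grip in N (left out, the last holds). Time passes only in rows, so rows that do not move let the fingers close. It prints the time, the measured TCP pose, the force, the opening and the grip force at its end. Input that does not fit is refused with a message, and nothing moves.
- r.observe(): the state, without advancing time (a new reading comes with each control period).
- r.camera(name): name is "scene" or "top" or "wrist"; returns the picture (400x640x3 uint8, red, green, blue); there is no depth.
- r.calibration(name): a dict with "fx", "fy", "cx", "cy" (pixels), "world_from_camera" (4x4, takes a point from camera to world coordinates). Camera axes: x right, y down, z forward; pixel columns grow to the right and rows downward; lengths in m; the calibration is good to about 2 mm. A picture is of the moment at which its call begins: read the wrist's pose just before it. calibration takes no time and is no camera call; for the wrist camera it gives the pose at the moment of the call.
- r.close_job(): hands the job in; it is judged then, once.
The state is a dict: "t": time; "joint_positions": joint angles; "joint_vel": joint speeds; "effort": joint torques, N m; "eef_pos": TCP position; "ee_rot": TCP orientation; "ft_force": force on the tool from outside, world axes, zero at the start; "wrist_torque": the same for the moment, N m; "finger_gap": finger opening in m; "gripper_force": force on a finger pad.
Only numpy, scipy, OpenCV 4.12 (cv2) and the standard library are available. Lean on these libraries where they do the work, as an engineer would, in place of code of your own. Each camera call takes 0.05 s, during which the arm holds its last target. There are 200 camera calls.

## Working session

There is one attempt and no reset: what is moved stays moved. The work goes in short steps, Python scripts to look and compute and a shell command to move; the robot and the scene stay as the last step left them, time stands still between calls to the robot, and variables do not carry over. Pictures are saved under pics/ and viewed, at most 10 in all, crops included, and the job is handed in when it is done.

```bash
ls; mkdir -p pics; python3 - <<'E'
from rig import r
import cv2,numpy as np
for n in("scene","top"):
    im=r.camera(n);cv2.imwrite(f"pics/{n}0.png",im[:,:,::-1])
    c=r.calibration(n);print(n,c["fx"],c["fy"],c["cx"],c["cy"]);print(np.round(c["world_from_camera"],3))
o=r.observe();print(o["t"],o["eef_pos"],o["ee_rot"],o["finger_gap"])
c=r.calibration("wrist");print(np.round(c["world_from_camera"],3),c["fx"])
E
```

```text
jog.py
pics
rig.py
scene 485.6600429020339 485.6600429020339 313.87323909626065 200.14186716352012
[[ 0.601  0.522 -0.605  1.482]
 [ 0.799 -0.387  0.46  -0.752]
 [ 0.006 -0.76  -0.65   1.091]
 [ 0.     0.     0.     1.   ]]
top 505.55581035766977 505.55581035766977 322.3148131427775 198.46374409675227
[[-0.012 -0.997  0.075  0.449]
 [-1.     0.011 -0.01  -0.016]
 [ 0.009 -0.075 -0.997  1.463]
 [ 0.     0.     0.     1.   ]]
0.1 [ 0.27339113 -0.56181201  0.21413644] [-3.06051615e+00 -7.05001225e-01  1.47930763e-04] 0.09502946589265472
[[ 0.438 -0.861 -0.258  0.348]
 [-0.899 -0.42  -0.124 -0.527]
 [-0.001  0.287 -0.958  0.385]
 [ 0.     0.     0.     1.   ]] 282.72714466921457
```

View pics/scene0.png

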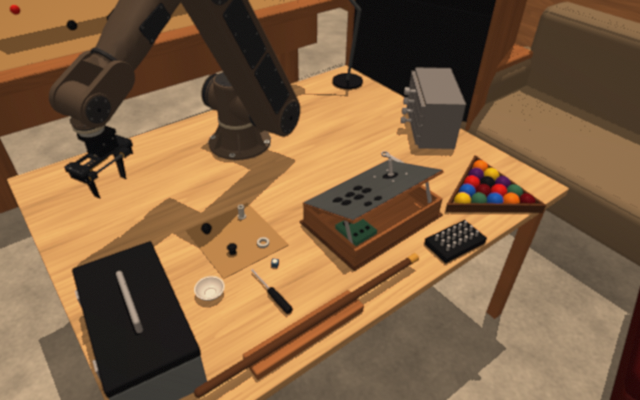

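View pics/top0.png

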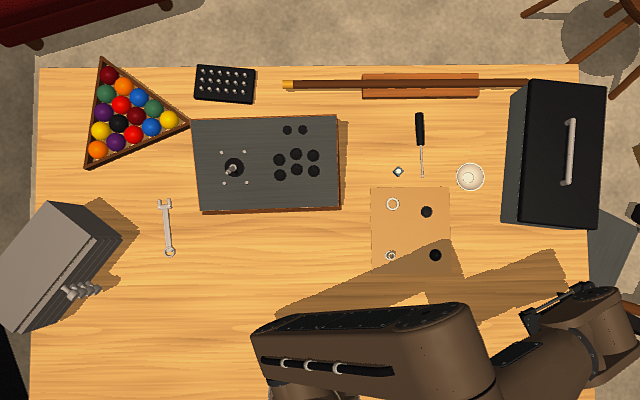

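The scene view shows the sleeve at about (240,212), the ring at (263,242) and the lever at about (390,165). In the top view the sleeve is at (391,256) and the lever at (233,168). Next I'll enlarge crops of both.

```bash
cat > h.py <<'E'
import cv2,numpy as np
from rig import r
from scipy.spatial.transform import Rotation as R
def ray(c,u,v):
    T=c["world_from_camera"];d=T[:3,:3]@np.array([(u-c["cx"])/c["fx"],(v-c["cy"])/c["fy"],1]);return T[:3,3],d/np.linalg.norm(d)
def tri(*cs):
    A=np.zeros((3,3));b=np.zeros(3)
    for c,u,v in cs:
        o,d=ray(c,u,v);P=np.eye(3)-np.outer(d,d);A+=P;b+=P@o
    p=np.linalg.solve(A,b);return p,[float(np.linalg.norm((np.eye(3)-np.outer(d,d))@(p-o))) for o,d in (ray(*c) for c in cs)]
def proj(c,p):
    T=np.linalg.inv(c["world_from_camera"]);q=T[:3,:3]@np.asarray(p)+T[:3,3];return c["fx"]*q[0]/q[2]+c["cx"],c["fy"]*q[1]/q[2]+c["cy"]
def crop(im,u,v,w,h,s):
    a=cv2.resize(im[v:v+h,u:u+w,::-1],None,fx=s,fy=s,interpolation=cv2.INTER_CUBIC)
    for k in range(0,w,10): cv2.putText(a,str(u+k),(k*s,8),0,.3,(0,0,255));cv2.line(a,(k*s,10),(k*s,14),(0,0,255))
    for k in range(0,h,10): cv2.putText(a,str(v+k),(0,k*s+4),0,.3,(0,255,255));
    return a
E
python3 - <<'E'
from h import *
S=cv2.imread("pics/scene0.png")[:,:,::-1];T=cv2.imread("pics/top0.png")[:,:,::-1]
a=np.vstack([np.hstack([crop(S,365,140,50,37,8),crop(S,220,195,50,37,8)]),np.hstack([crop(T,210,145,50,37,8),crop(T,370,235,50,37,8)])])
cv2.imwrite("pics/c1.png",a)
E
```

```text
(no output)
```

View pics/c1.png

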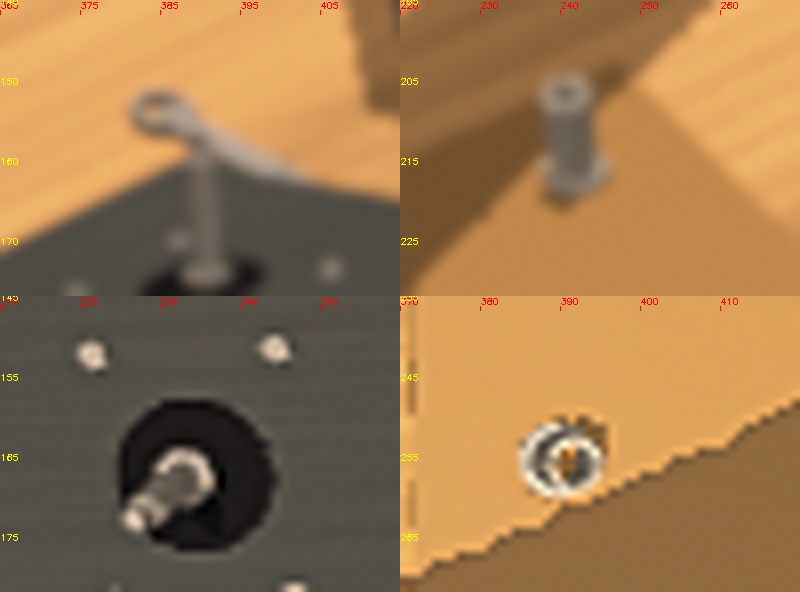

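The crops show the sleeve top at scene (240.7,206.5) and top (390,255.3). The lever tip is at scene (390,158.5) and top (226,172.7), its shoulder at scene (390.5,174) and top (232,167.5), and the boot disc at top (234.2,168).

```bash
python3 - <<'E'
from h import *
s=r.calibration("scene");t=r.calibration("top")
for n,a,b in [("sl top",(240.7,206.5),(390.2,255.5)),("sl foot",(241.3,216),(389.8,255)),("tip",(390,158.5),(225.8,172.8)),("shoulder",(390.5,174),(232,167.5)),
 ("nearRcorner",(354,217),(340.5,208)),("farRcorner",(442,173.5),(336.5,115)),("nearL",(308,193),(203,211))]:
    p,e=tri((s,*a),(t,*b));print(n,np.round(p,4),np.round(e,4))
o=r.observe();M=R.from_rotvec(o["ee_rot"]).as_matrix();print(np.round(M,3))
print("to sleeve",)
print(r.observe()["t"])
E
```

```text
sl top [ 0.3929 -0.22    0.0453] [0.0026 0.0026]
sl foot [ 0.3934 -0.2236  0.0058] [0.0015 0.0015]
tip [0.6138 0.2159 0.1792] [0.0011 0.0011]
shoulder [0.6333 0.2075 0.1324] [0.0018 0.0018]
nearRcorner [ 0.5882 -0.0184  0.0417] [0.0863 0.0863]
farRcorner [0.8159 0.014  0.3351] [0.1178 0.1178]
nearL [0.4625 0.1744 0.0103] [0.1484 0.1484]
[[ 0.899  0.437 -0.   ]
 [ 0.437 -0.899  0.001]
 [ 0.    -0.001 -1.   ]]
to sleeve
0.1
```

```bash
python3 jog.py '[0.06, 0, 0, 0, 0.15, 0.06, 0, 0, 0, 0.15, 0.06, 0, 0, 0, 0.152]' && python3 jog.py '[0.06, 0.01, -0.057, 0, 0, 0.06, 0.01, -0.057, 0, 0, 0.06, 0.01, -0.057, 0, 0, 0.06, 0.01, -0.057, 0, 0, 0.06, 0.01, -0.057, 0, 0]' && python3 jog.py '[0.06, 0.04, 0, 0.04, 0, 0.06, 0.02, -0.04, 0.04, 0, 0.06, 0, 0, 0, 0]'; python3 - <<'E'
from h import *
c=r.calibration("wrist");im=r.camera("wrist");cv2.imwrite("pics/w1.png",im[:,:,::-1])
print(proj(c,[.393,-.222,.049]),c)
o=r.observe();print(o["t"],o["eef_pos"],np.round(R.from_rotvec(o["ee_rot"]).as_matrix(),3))
E
```

```text
t: 0.48
eef_pos: [0.2734, -0.5619, 0.2143]
ee_rot: [-3.141, 0.007, 0.0]
ft_force: [-0.0, -0.4, -0.6]
finger_gap: 0.0704
gripper_force: 0.0
t: 1.1
eef_pos: [0.3232, -0.2751, 0.2145]
ee_rot: [-3.142, -0.001, -0.0]
ft_force: [0.6, -0.6, -0.1]
finger_gap: 0.0601
gripper_force: 0.0
t: 1.48
eef_pos: [0.3829, -0.2342, 0.1324]
ee_rot: [-3.138, -0.006, 0.006]
ft_force: [0.2, -0.4, 0.4]
finger_gap: 0.0601
gripper_force: 0.0
(np.float64(302.060882793202), np.float64(195.84310802646985)) {'fx': 282.72714466921457, 'fy': 282.72714466921457, 'cx': 314.90308135340695, 'cy': 200.2549737942862, 'world_from_camera': array([[ 0.00427069, -0.95669989, -0.29104482,  0.46603889],
       [-0.9999813 , -0.00535996,  0.00294544, -0.23480734],
       [-0.00437789,  0.2910268 , -0.95670488,  0.30304034],
       [ 0.        ,  0.        ,  0.        ,  1.        ]])}
1.525 [ 0.38319155 -0.23579899  0.13373151] [[ 1.     0.003 -0.002]
 [ 0.003 -1.     0.002]
 [-0.002 -0.002 -1.   ]]
```

View pics/w1.png

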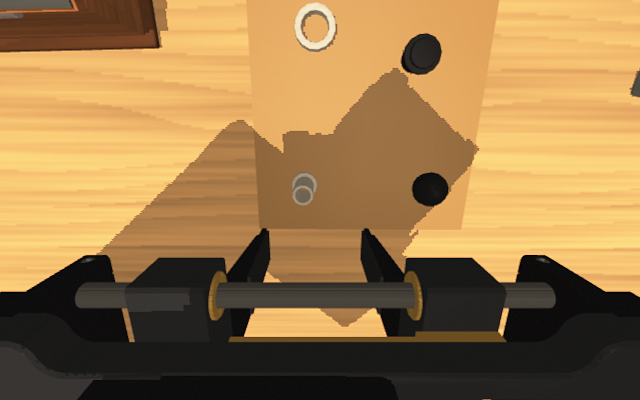

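Top of the sleeve at (303,196), which agrees with the estimate: x 0.393, y -0.223. I'll grasp its upper half.

```bash
python3 jog.py '[0.06, 0.01, -0.013, 0.035, 0, 0.06, 0, 0, 0.04, 0, 0.06, 0, 0, 0.034, 0, 0.06, 0, 0, 0, 0, 0.0, 0, 0, 0, 0]' 6 && python3 jog.py '[0, 0, 0, 0, 0, 0, 0, 0, 0, 0, 0, 0, 0, 0, 0, 0, 0, 0, 0, 0]' 6 && python3 jog.py '[0, 0, 0, -0.04, 0, 0, 0, 0, -0.06, 0, 0, 0, 0, -0.06, 0, 0, 0, 0, -0.06, 0, 0, 0, 0, 0, 0]'; python3 - <<'E'
from h import *
c=r.calibration("wrist");o=r.observe();im=r.camera("wrist")
cv2.imwrite("pics/w2.png",crop(im,240,160,130,90,6))
p=o["eef_pos"];M=R.from_rotvec(o["ee_rot"]).as_matrix();print(o["t"],p)
for k in(0.024,-.022): print(proj(c,p+M@[0,0,-k]))
E
```

```text
t: 2.15
eef_pos: [0.3936, -0.2249, 0.0269]
ee_rot: [3.141, 0.0, 0.002]
ft_force: [-0.8, -0.5, 0.2]
finger_gap: 0.0547
gripper_force: 0.0
t: 2.65
eef_pos: [0.3933, -0.2239, 0.0258]
ee_rot: [3.141, 0.001, 0.0]
ft_force: [-1.1, 0.7, 4.8]
finger_gap: 0.0194
gripper_force: 6.0
t: 3.28
eef_pos: [0.3942, -0.2246, 0.2495]
ee_rot: [3.137, 0.002, 0.01]
ft_force: [0.1, 0.2, -0.9]
finger_gap: 0.0192
gripper_force: 6.0
3.275 [ 0.39423306 -0.22464293  0.24953892]
(np.float64(314.4540531203456), np.float64(263.54275180450367))
(np.float64(314.60226723368504), np.float64(232.27039212138726))
```

View pics/w2.png

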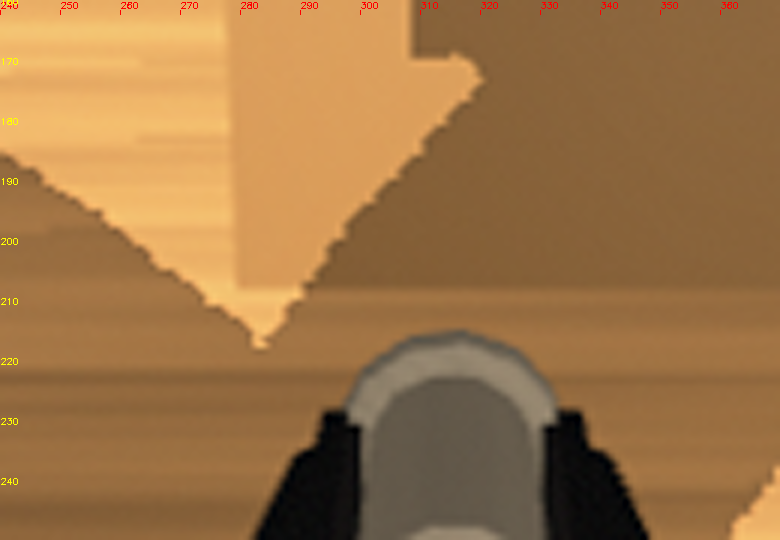

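The sleeve is centred between the pads and upright. Next I'll take two wrist views of the lever.

```bash
python3 jog.py '[0, 0.025, -0.0565, 0, 0, 0, 0.025, -0.0565, 0, 0, 0, 0.025, -0.0565, 0, 0, 0, 0.025, -0.0565, 0, 0, 0, 0.025, -0.0565, 0, 0]' && python3 jog.py '[0, 0.025, -0.056, -0.01, 0, 0, 0.025, -0.0565, 0, 0, 0, 0, 0, 0, 0, 0, 0, 0, 0, 0]'; cat > snap.py <<'E'
from h import *
import pickle,sys
c=r.calibration("wrist");im=r.camera("wrist");o=r.observe();pickle.dump((c,im,o),open(sys.argv[1],"wb"));print(o["t"],o["eef_pos"],proj(c,[.6138,.2159,.1792]),proj(c,[.6333,.2075,.1324]))
E
python3 snap.py A.pkl; python3 jog.py '[0, 0, -0.05, 0, 0, 0, 0, -0.03, 0, 0, 0, 0, 0, 0, 0, 0, 0, 0, 0, 0]'; python3 snap.py B.pkl
python3 - <<'E'
from h import *
import pickle
ims=[]
for n in "AB":
    c,im,o=pickle.load(open(n+".pkl","rb"));u,v=proj(c,[.625,.21,.155])
    ims.append(crop(im,int(u)-50,max(0,int(v)-50),100,100,4))
cv2.imwrite("pics/ab.png",np.hstack(ims))
E
```

```text
t: 3.95
eef_pos: [0.5179, 0.0607, 0.2439]
ee_rot: [3.141, 0.001, -0.004]
ft_force: [1.6, -0.1, -0.5]
finger_gap: 0.0196
gripper_force: 6.0
t: 4.45
eef_pos: [0.5671, 0.1709, 0.2539]
ee_rot: [3.141, 0.002, -0.005]
ft_force: [0.1, -0.7, 0.1]
finger_gap: 0.0194
gripper_force: 6.0
4.5 [0.56721433 0.17039678 0.25443038] (np.float64(262.90918414965597), np.float64(158.208633367007)) (np.float64(278.44017892883005), np.float64(131.97364653660716))
t: 5.0
eef_pos: [0.5677, 0.2497, 0.2555]
ee_rot: [3.141, -0.001, -0.001]
ft_force: [0.4, 0.2, 0.1]
finger_gap: 0.0194
gripper_force: 6.0
5.05 [0.56783968 0.24967144 0.25557079] (np.float64(353.36510525055024), np.float64(158.93316126754286)) (np.float64(356.4057844739957), np.float64(132.88302343470326))
```

View pics/ab.png

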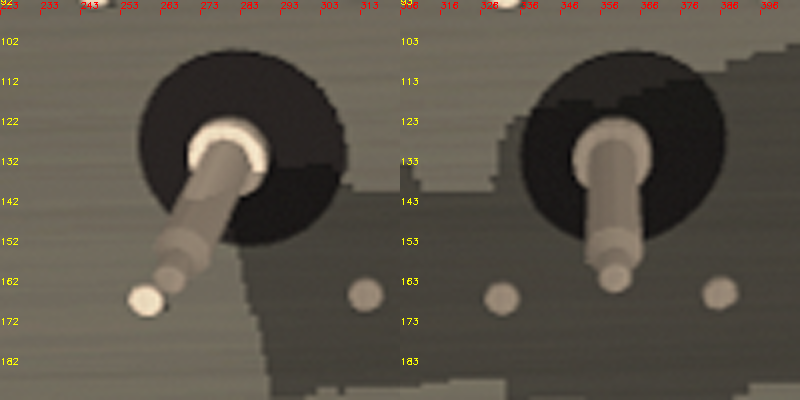

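The boot disc, lever tip and two near screws are clear in both views: tip A (265.5,161.7) and B (359.7,162.3), boot A (283.6,129) and B (361.9,129.3).

```bash
python3 - <<'E'
from h import *
import pickle
(a,ia,_),(b,ib,_)=[pickle.load(open(n+".pkl","rb")) for n in "AB"]
t=r.calibration("top");s=r.calibration("scene")
pts={"tip":[(265.5,161.7),(359.7,162.3)],"sh":[(279.8,131.2),(359,132.5)],"boot":[(283.6,129),(361.9,129.3)],"s1":[(259.5,167),(331.5,167.5)],"s2":[(314.25,165.75),(386,166.25)]}
P={}
for n,(x,y) in pts.items():
    P[n],e=tri((a,*x),(b,*y));print(n,np.round(P[n],4),np.round(e,4),"top",np.round(proj(t,P[n]),1),"scene",np.round(proj(s,P[n]),1))
# with top cam too
for n,u in (("tip",(225.8,172.8)),("boot",(234.2,168))):
    p,e=tri((a,*pts[n][0]),(b,*pts[n][1]),(t,*u));print(n,np.round(p,4),np.round(e,4))
m=(P["s1"]+P["s2"])/2;d=P["boot"]-m;print("slope",np.degrees(np.arctan2(d[2],np.hypot(d[0],d[1]))),d)
# bright screw blobs in A,B
for im in(ia,ib):
    g=im[60:180,200:420].astype(int);mk=((im[:,:,0]>130)&(abs(im[:,:,0].astype(int)-im[:,:,2])<70)).astype(np.uint8)
    n,l,st,ce=cv2.connectedComponentsWithStats(mk);print([(np.round(ce[i],1).tolist(),int(st[i,4])) for i in range(1,n) if 30<st[i,4]<160 and ce[i][1]<175])
E
```

```text
tip [0.6125 0.2119 0.1899] [0. 0.] top [227. 173.] scene [389.5 156. ]
sh [0.6341 0.2056 0.1369] [0.0002 0.0002] top [233.  167.4] scene [390.9 173.2]
boot [0.6365 0.2022 0.1329] [0.0003 0.0003] top [234.5 166.7] scene [390.6 174.9]
s1 [0.5953 0.2313 0.1183] [0.0001 0.0001] top [224.5 182.9] scene [387.8 169.1]
s2 [0.5967 0.1715 0.1182] [0.0001 0.0001] top [246.9 182.1] scene [374.8 175.9]
tip [0.6129 0.2127 0.1933] [0.0013 0.0003 0.0016]
boot [0.6354 0.2026 0.1289] [0.0006 0.0016 0.0021]
slope 19.827738793402 [0.04055451 0.00078957 0.01462548]
[([311.7, 86.1], 100), ([245.8, 87.7], 100), ([620.4, 125.8], 111), ([269.8, 152.7], 74), ([261.6, 164.3], 106), ([314.0, 165.2], 41)]
[([62.6, 51.2], 57), ([397.8, 87.3], 100), ([332.1, 89.1], 99), ([359.1, 129.3], 122), ([361.1, 152.8], 61), ([359.3, 161.9], 41), ([385.6, 165.9], 43), ([331.0, 167.2], 41)]
```

```bash
python3 - <<'E'
from h import *
import pickle
(a,ia,_),(b,ib,_)=[pickle.load(open(n+".pkl","rb")) for n in "AB"]
t=r.calibration("top");s=r.calibration("scene")
S=[]
for x,y,u in [((311.7,86.1),(397.8,87.3),(244.2,151.6)),((245.8,87.7),(332.1,89.1),(221.3,152.3)),((259.3,166.8),(331.3,167.4),None),((314.2,165.6),(385.8,166.1),(246.7,182.3))]:
    cs=[(a,*x),(b,*y)]+([(t,*u)] if u else []);p,e=tri(*cs);S.append(p);print(np.round(p,4),np.round(tri(*cs[:2])[0],4),np.round(e,4))
S=np.array(S);c=S.mean(0);n=np.linalg.svd(S-c)[2][2];n*=np.sign(n[2]);print("centre",c,"n",n,np.degrees(np.arccos(n[2])))
tip=np.array([.6127,.2124,.1910]);piv=c-.022*n;d=tip-piv;print("len",np.linalg.norm(d),"dir",d/np.linalg.norm(d),"lean",np.degrees(np.arccos(d@n/np.linalg.norm(d))))
E
```

```text
[0.6745 0.1739 0.1495] [0.6748 0.1738 0.1492] [0.0004 0.0004 0.0008]
[0.6732 0.234  0.1484] [0.6734 0.2338 0.1486] [0.0003 0.0003 0.0006]
[0.5954 0.2315 0.1182] [0.5954 0.2315 0.1182] [0.0001 0.0001]
[0.5966 0.1717 0.1177] [0.5967 0.1715 0.1175] [0.0002 0.0003 0.0005]
centre [0.63492148 0.20278777 0.13345203] n [-0.37001663 -0.00363554  0.92901802] 21.71774450773984
len 0.08422932299633308 dir [-0.36046648  0.11317015  0.92588144] lean 6.7210620758672075
```

```bash
python3 jog.py '[0, 0.024, 0.019, 0, 0, 0, 0.023, 0.019, 0, 0, 0, 0, 0, 0, 0, 0, 0, 0, 0, 0]' 4 && python3 jog.py '[0, 0, 0, 0.02, 0, 0, 0, 0, 0.015, 0, 0, 0, 0, 0.01, 0, 0, 0, 0, 0.005, 0, 0, 0, 0, 0, 0]'; python3 - <<'E'
from h import *
im=r.camera("scene");c=r.calibration("wrist");w=r.camera("wrist")
o=r.observe();print(o["t"],o["eef_pos"],o["ft_force"])
u,v=proj(c,o["eef_pos"])
cv2.imwrite("pics/d1.png",np.hstack([crop(im,365,125,50,60,8),crop(w,int(u)-50,int(v)-80,100,120,4)]))
E
```

```text
t: 5.55
eef_pos: [0.6145, 0.2126, 0.2556]
ee_rot: [3.142, -0.001, -0.001]
ft_force: [-0.1, -0.3, 0.3]
finger_gap: 0.0197
gripper_force: 4.0
t: 6.18
eef_pos: [0.6148, 0.2133, 0.2055]
ee_rot: [3.141, 0.001, -0.0]
ft_force: [0.5, 0.4, 0.5]
finger_gap: 0.0192
gripper_force: 4.0
6.275 [0.61499337 0.21332062 0.20603784] [-0.8424549   0.28903733 -0.45554883]
```

View pics/d1.png

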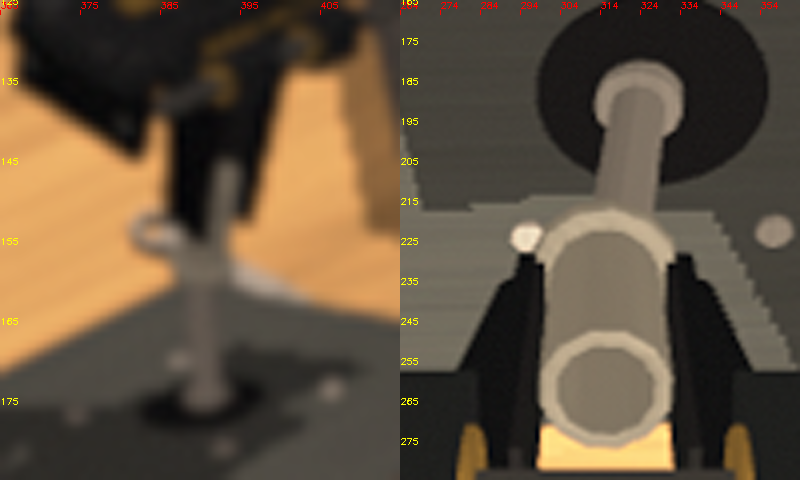

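The foot (scene about (390,157)) sits over the lever's end with no contact force, so the stub is in the bore. I'll now follow the axis and pull the lever upright in y as I go.

```bash
python3 jog.py '[0, 0.0015, 0.0025, 0.003, 0, 0, 0.0015, 0.0025, 0.003, 0, 0, 0.0015, 0.0025, 0.003, 0, 0, 0.001, 0.002, 0.003, 0, 0, 0, 0, 0, 0]' && python3 jog.py '[0, 0.0015, 0, 0.004, 0, 0, 0.0015, 0, 0.004, 0, 0, 0, 0, 0, 0]'; python3 -c "
from rig import r
o=r.observe();print(o['ft_force'],o['wrist_torque'],o['eef_pos'])"
```

```text
t: 6.9
eef_pos: [0.6208, 0.2036, 0.1939]
ee_rot: [-3.141, -0.001, -0.002]
ft_force: [1.1, 1.8, 3.1]
finger_gap: 0.0194
gripper_force: 4.0
t: 7.28
eef_pos: [0.6236, 0.2038, 0.1855]
ee_rot: [-3.142, -0.001, -0.001]
ft_force: [-0.0, 2.0, 0.8]
finger_gap: 0.019
gripper_force: 4.0
[-0.03618868  1.97674306  0.77215933] [ 0.37350047 -0.06423349 -0.08421418] [0.623567   0.20376103 0.18554675]
```

```bash
python3 jog.py '[0, 0, 0, 0.003, 0, 0, 0, 0, 0.003, 0, 0, 0, 0, 0.003, 0, 0, 0, 0, 0.003, 0, 0, 0, 0, 0, 0]' && python3 -c "
from rig import r
from h import *
o=r.observe();print(o['ft_force'],o['wrist_torque'],o['eef_pos'])
im=r.camera('scene');c=r.calibration('wrist');w=r.camera('wrist')
u,v=proj(c,o['eef_pos'])
cv2.imwrite('pics/d2.png',np.hstack([crop(im,365,125,50,60,8),crop(w,int(u)-50,int(v)-80,100,120,4)]))"
```

```text
t: 7.9
eef_pos: [0.6238, 0.2039, 0.1738]
ee_rot: [-3.141, -0.001, -0.002]
ft_force: [0.9, 1.9, 3.5]
finger_gap: 0.0192
gripper_force: 7.8
[0.9428453  1.86227703 3.50852852] [ 0.42156933 -0.25828489  0.00155143] [0.62380819 0.20387933 0.17381534]
```

View pics/d2.png

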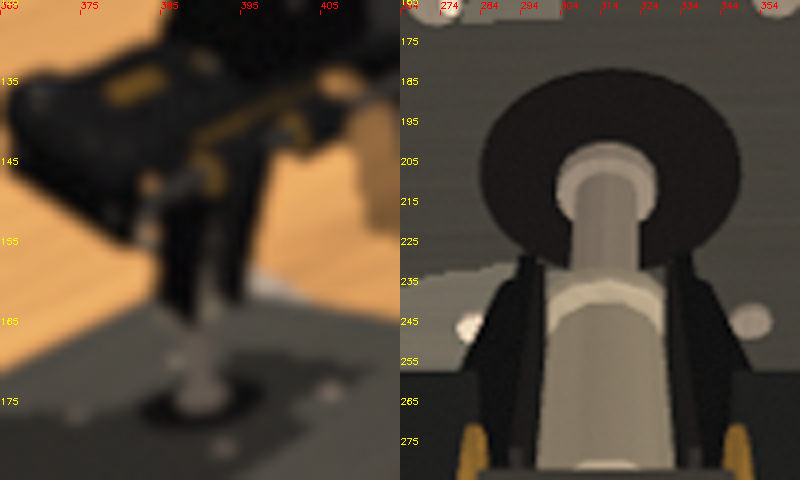

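The sleeve is tilting to follow the lever and the forces are low, so I'll carry on down.

```bash
python3 jog.py '[0, -0.0005, 0, 0.003, 0, 0, -0.0005, 0, 0.003, 0, 0, 0, 0, 0, 0]' 4; python3 jog.py '[0, -0.0005, 0, 0.003, 0, 0, -0.0005, 0, 0.003, 0, 0, 0, 0, 0, 0]' && python3 -c "
from rig import r
from h import *
o=r.observe();print(o['ft_force'],o['wrist_torque'],o['eef_pos'])
im=r.camera('scene');c=r.calibration('wrist');w=r.camera('wrist')
u,v=proj(c,o['eef_pos'])
cv2.imwrite('pics/d3.png',np.hstack([crop(im,365,125,50,60,8),crop(w,int(u)-50,int(v)-90,100,120,4)]))"
```

```text
t: 8.38
eef_pos: [0.6226, 0.2039, 0.1683]
ee_rot: [-3.141, -0.001, -0.002]
ft_force: [-0.5, 1.7, 7.5]
finger_gap: 0.0191
gripper_force: 9.4
t: 8.75
eef_pos: [0.6214, 0.2038, 0.1619]
ee_rot: [-3.142, -0.001, -0.001]
ft_force: [0.2, 2.1, 5.9]
finger_gap: 0.0193
gripper_force: 9.0
[0.22143667 2.08799091 5.87578882] [ 0.37476572 -0.09327714 -0.01546329] [0.62143192 0.20377926 0.1619115 ]
```

View pics/d3.png

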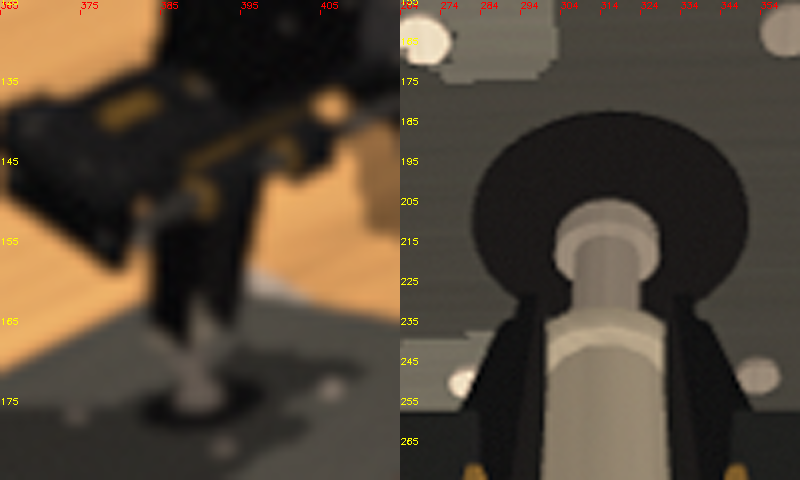

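```bash
for i in 1; do python3 jog.py '[0, 0.001, 0, 0.003, 0, 0, 0.001, 0, 0.003, 0, 0, 0, 0, 0, 0]' 6; python3 jog.py '[0, 0.001, 0, 0.003, 0, 0, 0.001, 0, 0.003, 0, 0, 0, 0, 0, 0]'; done;  python3 -c "
from rig import r
from h import *
o=r.observe();print(o['ft_force'],o['wrist_torque'],o['eef_pos'])
im=r.camera('scene');c=r.calibration('wrist');w=r.camera('wrist')
u,v=proj(c,o['eef_pos'])
cv2.imwrite('pics/d4.png',np.hstack([crop(im,365,125,50,60,8),crop(w,int(u)-50,int(v)-80,100,120,4)]))"
```

```text
t: 9.22
eef_pos: [0.6238, 0.2037, 0.1557]
ee_rot: [-3.142, -0.001, -0.002]
ft_force: [2.1, 1.2, 4.8]
finger_gap: 0.0191
gripper_force: 11.2
t: 9.6
eef_pos: [0.6258, 0.2037, 0.1496]
ee_rot: [3.141, 0.001, 0.001]
ft_force: [2.8, 1.5, 3.5]
finger_gap: 0.0192
gripper_force: 11.1
[2.83795441 1.54368918 3.50590619] [ 0.26023392 -0.64659677  0.02913877] [0.62576269 0.20367442 0.1495872 ]
```

View pics/d4.png

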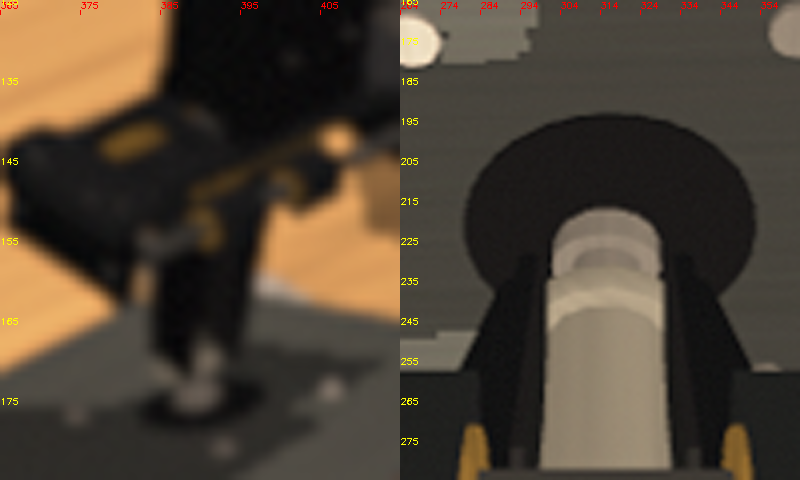

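I've used all ten pictures. From here I'll go down by force until it seats.

```bash
python3 jog.py '[0, 0.001, 0, 0.002, 0, 0, 0.001, 0, 0.002, 0, 0, 0, 0, 0, 0]' 8; python3 jog.py '[0, 0.0005, 0, 0.002, 0, 0, 0, 0, 0, 0]';python3 jog.py '[0, 0.0005, 0, 0.002, 0, 0, 0, 0, 0, 0]'
```

```text
t: 10.07
eef_pos: [0.6277, 0.2037, 0.1459]
ee_rot: [3.142, 0.001, 0.002]
ft_force: [3.1, 0.7, 5.3]
finger_gap: 0.019
gripper_force: 13.6
t: 10.32
eef_pos: [0.6284, 0.2037, 0.144]
ee_rot: [3.142, 0.001, 0.002]
ft_force: [3.5, 1.4, 5.9]
finger_gap: 0.0189
gripper_force: 14.1
t: 10.58
eef_pos: [0.6289, 0.2037, 0.1421]
ee_rot: [3.142, 0.001, 0.003]
ft_force: [2.7, 0.4, 7.5]
finger_gap: 0.0191
gripper_force: 14.6
```

```bash
cat > prof.py <<'E'
from h import *
c=r.calibration("wrist");w=r.camera("wrist").astype(int);o=r.observe()
n=np.array([-.372,0,.928]);x=np.array([.928,0,.372]);seat=np.array([.6355,.2026,.131])
print(o["t"],o["eef_pos"],o["ft_force"])
for name,rad,z in [("boot far",.025,.001),("shoulder base far",.0095,0),("shoulder top far",.0095,.006),("foot under far",.014,.006),("foot top far",.014,.012),("tube@12 far",.01,.012),("tube top far",.01,.052),("stub",0,.064)]:
    print(name,np.round(proj(c,seat+rad*x+z*n),1))
u=int(round(proj(c,seat+.01*n)[0]));v0=int(proj(c,seat+.03*x)[1])
print(u,[(v,int(w[v,u-1:u+2].sum()/9)) for v in range(max(v0,0),min(v0+110,400),2)])
E
python3 prof.py
```

```text
10.625 [0.6289351  0.20368854 0.14212199] [2.78462464 1.46603539 6.41943203]
boot far [316.3 202.6]
shoulder base far [316.2 219.6]
shoulder top far [316.2 225.7]
foot under far [316.2 220.7]
foot top far [316.3 227.1]
tube@12 far [316.2 231.7]
tube top far [316.4 285.3]
stub [316.4 316.7]
316 [(195, 67), (197, 67), (199, 68), (201, 36), (203, 25), (205, 25), (207, 25), (209, 26), (211, 25), (213, 26), (215, 26), (217, 26), (219, 26), (221, 25), (223, 25), (225, 52), (227, 124), (229, 121), (231, 123), (233, 135), (235, 143), (237, 157), (239, 157), (241, 146), (243, 135), (245, 136), (247, 136), (249, 136), (251, 136), (253, 136), (255, 136), (257, 135), (259, 136), (261, 136), (263, 136), (265, 136), (267, 136), (269, 135), (271, 136), (273, 136), (275, 136), (277, 136), (279, 136), (281, 131), (283, 54), (285, 58), (287, 62), (289, 73), (291, 71), (293, 72), (295, 77), (297, 78), (299, 82), (301, 81), (303, 81)]
```

```bash
python3 jog.py '[0.04, 0, 0, 0, 0, 0.04, 0, 0, 0, 0, 0.04, 0, 0, 0, 0, 0.04, 0, 0, -0.004, 0, 0.04, 0, 0, 0, 0]'; python3 prof.py
```

```text
t: 11.25
eef_pos: [0.6284, 0.2038, 0.1459]
ee_rot: [3.142, 0.001, 0.0]
ft_force: [-0.1, -0.1, -0.2]
finger_gap: 0.0402
gripper_force: 0.0
11.3 [0.6283634  0.20376522 0.14578475] [-0.67416552  0.01211759  0.2825492 ]
boot far [316.4 200.1]
shoulder base far [316.3 216.9]
shoulder top far [316.3 222.9]
foot under far [316.4 217.9]
foot top far [316.4 224.2]
tube@12 far [316.4 228.7]
tube top far [316.6 280.6]
stub [316.6 311.1]
316 [(193, 66), (195, 66), (197, 67), (199, 18), (201, 26), (203, 25), (205, 25), (207, 25), (209, 25), (211, 25), (213, 25), (215, 25), (217, 26), (219, 26), (221, 24), (223, 74), (225, 121), (227, 120), (229, 134), (231, 140), (233, 147), (235, 159), (237, 152), (239, 138), (241, 138), (243, 139), (245, 138), (247, 139), (249, 139), (251, 139), (253, 139), (255, 139), (257, 139), (259, 139), (261, 139), (263, 139), (265, 139), (267, 139), (269, 138), (271, 139), (273, 139), (275, 139), (277, 139), (279, 140), (281, 134), (283, 53), (285, 58), (287, 62), (289, 73), (291, 71), (293, 72), (295, 77), (297, 78), (299, 82), (301, 80)]
```

```bash
python3 jog.py '[0.05, 0, 0, -0.03, 0, 0.05, -0.01, 0, -0.03, 0, 0.05, -0.025, 0, -0.03, 0, 0.05, -0.02, 0, -0.02, 0, 0.05, 0, 0, 0, 0]'; python3 jog.py '[0.05, 0, 0, 0, 0]'; python3 prof.py; python3 snap.py C.pkl
```

```text
t: 11.92
eef_pos: [0.5731, 0.204, 0.2573]
ee_rot: [-3.141, -0.002, -0.004]
ft_force: [0.9, -0.1, -0.1]
finger_gap: 0.05
gripper_force: 0.0
t: 12.05
eef_pos: [0.5736, 0.2036, 0.2549]
ee_rot: [3.141, 0.001, -0.001]
ft_force: [0.8, 0.3, -0.4]
finger_gap: 0.0498
gripper_force: 0.0
12.1 [0.57367089 0.20362571 0.25448976] [-0.77072407  0.37376856 -0.0976434 ]
boot far [315.9 113.1]
shoulder base far [315.9 127.8]
shoulder top far [315.9 130.4]
foot under far [315.9 126.1]
foot top far [315.9 128.7]
tube@12 far [315.9 132.6]
tube top far [316. 153.]
stub [316.  170.5]
316 [(107, 103), (109, 104), (111, 97), (113, 35), (115, 37), (117, 37), (119, 37), (121, 37), (123, 37), (125, 36), (127, 37), (129, 37), (131, 40), (133, 153), (135, 186), (137, 217), (139, 159), (141, 135), (143, 136), (145, 136), (147, 136), (149, 136), (151, 137), (153, 136), (155, 137), (157, 136), (159, 136), (161, 137), (163, 137), (165, 137), (167, 141), (169, 151), (171, 132), (173, 132), (175, 126), (177, 115), (179, 116), (181, 120), (183, 134), (185, 123), (187, 61), (189, 73), (191, 103), (193, 106), (195, 104), (197, 103), (199, 105), (201, 106), (203, 102), (205, 103), (207, 103), (209, 106), (211, 100), (213, 100), (215, 103)]
12.15 [0.57367169 0.20357701 0.25437887] (np.float64(300.68287867539465), np.float64(165.79756317071661)) (np.float64(310.92970523365716), np.float64(138.849956537915))
```

```bash
cat > fit.py <<'E'
from h import *
import pickle,sys
from scipy.optimize import least_squares
c=pickle.load(open(sys.argv[1],"rb"))[0];j,tp,st=map(float,sys.argv[2:5])
seat=np.array([.6355,.2026,.131]);x0=np.array([.928,0,.372]);n0=np.array([-.372,0,.928]);piv=seat-.022*n0
def f(q):
    l,h=q;n=n0*np.cos(l)+x0*np.sin(l);x=x0*np.cos(l)-n0*np.sin(l)
    P=lambda rad,z:proj(c,piv+n*(.022+z)+x*rad)[1]
    return [P(.01,h+.006)-j,P(.01,h+.046)-tp,P(-.0035,.064)-st]
s=least_squares(f,[0,.01],x_scale=[.1,.005]);print("lean",s.x[0],"foot h",s.x[1],"res",s.fun)
E
python3 fit.py C.pkl 139.5 167.5 186.5; python3 - <<'E'
import pickle,numpy as np
c,im,o=pickle.load(open("C.pkl","rb"));im=im.astype(int).sum(2)//3
for v in (134,137,145,155,165,172,180,184):print(v,im[v,292:342].tolist())
E
```

```text
lean -0.1687142162485809 foot h 0.007675519714641215 res [ 0.2200795  -0.17937794  0.07642732]
134 [23, 22, 24, 23, 22, 23, 23, 25, 23, 25, 23, 23, 24, 22, 28, 27, 40, 91, 121, 133, 137, 148, 163, 174, 166, 152, 138, 133, 121, 92, 54, 31, 32, 34, 35, 36, 37, 39, 34, 36, 28, 24, 22, 24, 24, 23, 26, 24, 22, 45]
137 [23, 25, 24, 23, 23, 24, 24, 25, 25, 24, 22, 25, 53, 78, 151, 188, 205, 217, 220, 223, 226, 227, 233, 232, 199, 156, 148, 145, 145, 145, 145, 148, 115, 58, 28, 20, 23, 24, 23, 23, 23, 24, 24, 25, 24, 25, 25, 23, 23, 45]
145 [48, 24, 25, 24, 25, 24, 26, 24, 18, 102, 144, 151, 153, 144, 124, 119, 123, 126, 127, 128, 129, 131, 132, 134, 138, 138, 139, 140, 140, 140, 135, 132, 141, 151, 154, 153, 126, 68, 20, 24, 23, 24, 24, 24, 24, 23, 23, 48, 64, 66]
155 [63, 63, 63, 63, 63, 63, 64, 65, 57, 41, 28, 18, 53, 103, 123, 124, 125, 128, 128, 129, 130, 132, 134, 135, 137, 138, 136, 138, 140, 138, 135, 132, 114, 65, 16, 22, 21, 25, 42, 60, 65, 64, 63, 63, 62, 63, 63, 63, 64, 63]
165 [65, 65, 64, 64, 64, 65, 64, 65, 65, 64, 63, 63, 101, 122, 123, 126, 128, 129, 130, 129, 132, 132, 133, 135, 137, 138, 138, 138, 140, 140, 135, 132, 120, 85, 62, 65, 64, 64, 65, 65, 64, 64, 65, 65, 63, 65, 65, 65, 65, 64]
172 [136, 111, 73, 62, 64, 65, 65, 65, 65, 65, 61, 79, 121, 150, 156, 141, 116, 111, 120, 125, 127, 129, 131, 132, 132, 132, 131, 126, 123, 139, 153, 153, 128, 85, 62, 64, 65, 64, 65, 65, 65, 65, 65, 64, 65, 65, 62, 77, 121, 136]
180 [66, 65, 65, 65, 65, 66, 65, 65, 66, 66, 65, 66, 63, 71, 123, 151, 159, 159, 130, 106, 111, 116, 117, 118, 116, 115, 128, 144, 153, 150, 119, 77, 60, 63, 64, 65, 64, 65, 64, 64, 64, 64, 64, 64, 65, 66, 64, 63, 64, 64]
184 [66, 67, 66, 66, 67, 67, 67, 67, 66, 67, 67, 67, 67, 67, 66, 66, 66, 64, 83, 118, 131, 130, 130, 134, 138, 123, 85, 63, 65, 64, 64, 65, 65, 64, 64, 64, 64, 65, 64, 65, 63, 64, 64, 64, 64, 64, 62, 63, 63, 63]
```

The lever leans -0.169 rad (against its stop towards the robot) and the foot is at about 7.7 mm. I'll regrip the upper sleeve and swing it square while pressing lightly down.

```bash
python3 jog.py '[0.05, 0.02, 0.0005, 0.03, 0, 0.05, 0.0165, 0.0005, 0.03, 0, 0.05, 0, 0, 0.025, 0, 0.05, 0, 0, 0.0145, 0, 0, 0, 0, 0, 0]' 8;python3 jog.py '[0, 0, 0, 0, 0, 0, 0, 0, 0, 0, 0, 0, 0, 0, 0, 0, 0, 0, 0, 0]';python3 jog.py '[0, 0.002, 0, -0.0006, 0, 0, 0.002, 0, -0.0006, 0, 0, 0.002, 0, -0.0006, 0, 0, 0.002, 0, -0.0006, 0, 0, 0.0017, 0, -0.0006, 0]';python3 jog.py '[0, 0, 0, 0, 0, 0, 0, 0, 0, 0]'; python3 jog.py '[0.05, 0, 0, 0, 0, 0.05, 0, 0, 0, 0, 0.05, 0, 0, 0, 0, 0.05, -0.0, 0, -0.04, 0, 0.05, -0.02, 0, -0.04, 0]'; python3 jog.py '[0.05, -0.025, 0, -0.018, 0, 0.05, 0, 0, 0, 0, 0.05, 0, 0, 0, 0]';python3 prof.py;python3 snap.py D.pkl
```

```text
t: 12.78
eef_pos: [0.6096, 0.2026, 0.1549]
ee_rot: [3.141, 0.001, -0.003]
ft_force: [-1.4, -1.0, 0.4]
finger_gap: 0.044
gripper_force: 0.0
t: 13.28
eef_pos: [0.61, 0.2029, 0.1568]
ee_rot: [-3.141, -0.001, -0.002]
ft_force: [-0.5, 0.6, 2.8]
finger_gap: 0.0191
gripper_force: 8.0
t: 13.9
eef_pos: [0.6187, 0.2029, 0.1593]
ee_rot: [3.141, 0.001, -0.003]
ft_force: [-5.7, -0.0, 4.6]
finger_gap: 0.0189
gripper_force: 8.0
t: 14.15
eef_pos: [0.6189, 0.2029, 0.1593]
ee_rot: [3.142, 0.001, -0.002]
ft_force: [-5.2, 1.0, 4.7]
finger_gap: 0.0193
gripper_force: 8.0
t: 14.78
eef_pos: [0.6, 0.2025, 0.2394]
ee_rot: [3.141, 0.0, -0.001]
ft_force: [0.2, -0.2, -0.1]
finger_gap: 0.0499
gripper_force: 0.0
t: 15.15
eef_pos: [0.5749, 0.2026, 0.2565]
ee_rot: [3.141, 0.001, -0.0]
ft_force: [0.1, 0.1, -0.3]
finger_gap: 0.0498
gripper_force: 0.0
15.2 [0.57492689 0.2025918  0.25613993] [ 0.90271849 -0.49891564 -0.15839542]
boot far [314.9 114.4]
shoulder base far [314.9 129. ]
shoulder top far [314.8 131.6]
foot under far [314.8 127.3]
foot top far [314.8 129.9]
tube@12 far [314.8 133.8]
tube top far [314.8 154.2]
stub [314.8 171.6]
315 [(108, 102), (110, 105), (112, 99), (114, 31), (116, 36), (118, 37), (120, 37), (122, 37), (124, 37), (126, 37), (128, 37), (130, 34), (132, 173), (134, 231), (136, 232), (138, 152), (140, 130), (142, 131), (144, 131), (146, 132), (148, 132), (150, 131), (152, 132), (154, 132), (156, 132), (158, 132), (160, 132), (162, 162), (164, 127), (166, 130), (168, 130), (170, 115), (172, 113), (174, 116), (176, 132), (178, 135), (180, 78), (182, 64), (184, 66), (186, 63), (188, 73), (190, 101), (192, 103), (194, 106), (196, 102), (198, 106), (200, 105), (202, 105), (204, 103), (206, 101), (208, 104), (210, 106), (212, 100), (214, 103), (216, 103)]
15.25 [0.57494053 0.2025844  0.25601676] (np.float64(299.6649396896163), np.float64(166.9013666556122)) (np.float64(309.9817090013112), np.float64(139.99617438593424))
```

```bash
python3 fit.py D.pkl 138.3 161.5 180; python3 - <<'E'
import pickle,numpy as np
c,im,o=pickle.load(open("D.pkl","rb"));im=im.astype(int)
g=im.sum(2)//3
print([(v,int(g[v,314:317].mean())) for v in range(110,140)],[(v,int(g[v,314:317].mean())) for v in range(158,184)])
for v in (134,145,150,155,162,168,176):print(v,g[v,297:332].tolist())
E
```

```text
lean -0.06066131589043701 foot h 0.009926797665949214 res [-0.23170798  0.18392169 -0.07665999]
[(110, 104), (111, 105), (112, 99), (113, 67), (114, 31), (115, 36), (116, 36), (117, 36), (118, 37), (119, 37), (120, 36), (121, 36), (122, 37), (123, 37), (124, 37), (125, 37), (126, 36), (127, 37), (128, 37), (129, 35), (130, 34), (131, 90), (132, 173), (133, 201), (134, 232), (135, 237), (136, 232), (137, 224), (138, 152), (139, 127)] [(158, 132), (159, 132), (160, 132), (161, 139), (162, 160), (163, 151), (164, 128), (165, 129), (166, 130), (167, 130), (168, 129), (169, 125), (170, 116), (171, 113), (172, 113), (173, 112), (174, 115), (175, 125), (176, 133), (177, 137), (178, 134), (179, 122), (180, 81), (181, 62), (182, 64), (183, 65)]
134 [25, 24, 23, 24, 23, 21, 27, 38, 71, 106, 159, 198, 211, 212, 210, 215, 225, 230, 236, 230, 216, 205, 184, 179, 177, 185, 140, 55, 20, 29, 35, 38, 38, 31, 25]
145 [25, 25, 24, 16, 109, 151, 156, 149, 124, 143, 158, 135, 123, 125, 125, 126, 128, 130, 131, 133, 135, 135, 136, 136, 136, 132, 128, 133, 145, 153, 160, 118, 44, 21, 23]
150 [23, 24, 26, 22, 19, 58, 129, 137, 119, 118, 121, 123, 124, 126, 126, 127, 129, 130, 132, 133, 134, 135, 136, 135, 135, 131, 128, 135, 153, 157, 104, 26, 24, 24, 25]
155 [61, 50, 35, 26, 22, 21, 23, 94, 120, 121, 122, 124, 127, 126, 127, 128, 129, 131, 132, 134, 135, 135, 136, 136, 135, 132, 131, 102, 48, 20, 23, 23, 25, 33, 50]
162 [66, 66, 66, 67, 65, 64, 89, 113, 122, 122, 126, 130, 143, 153, 157, 160, 160, 160, 160, 161, 157, 148, 142, 138, 134, 131, 129, 110, 78, 64, 66, 67, 67, 66, 66]
168 [66, 66, 65, 67, 65, 62, 125, 154, 154, 134, 114, 114, 119, 123, 126, 126, 128, 129, 130, 130, 129, 128, 124, 116, 121, 142, 156, 143, 96, 61, 65, 65, 64, 64, 63]
176 [67, 67, 67, 67, 66, 67, 65, 65, 60, 118, 148, 144, 128, 129, 134, 132, 131, 133, 138, 128, 139, 156, 159, 152, 132, 89, 60, 63, 65, 65, 65, 64, 65, 65, 65]
```

Lean is now -0.06 rad and the foot looks a few mm high. I'll grip harder and push along the axis.

```bash
python3 jog.py '[0.05, 0.02, 0, 0.03, 0, 0.05, 0.0217, 0, 0.03, 0, 0.05, 0, 0, 0.025, 0, 0.05, 0, 0, 0.014, 0, 0, 0, 0, 0, 0]' 15;python3 jog.py '[0, 0, 0, 0, 0, 0, 0, 0, 0, 0, 0, 0, 0, 0, 0, 0, 0, 0, 0, 0]';python3 jog.py '[0, 0.002, 0, 0.001, 0, 0, 0.002, 0, 0.001, 0, 0, 0.002, 0, 0.001, 0, 0, 0.002, 0, 0.001, 0, 0, 0, 0, 0, 0]';python3 jog.py '[0, 0.0004, 0, 0.001, 0, 0, 0.0004, 0, 0.001, 0, 0, 0, 0, 0, 0]'; python3 jog.py '[0.05, 0, 0, 0, 0, 0.05, 0, 0, 0, 0, 0.05, 0, 0, 0, 0, 0.05, -0.0, 0, -0.04, 0, 0.05, -0.02, 0, -0.04, 0]'; python3 jog.py '[0.05, -0.03, 0, -0.025, 0, 0.05, 0, 0, 0, 0, 0.05, 0, 0, 0, 0]';python3 snap.py E.pkl; python3 - <<'E'
import pickle,numpy as np
c,im,o=pickle.load(open("E.pkl","rb"));im=im.astype(int)
g=im.sum(2)//3
print([(v,int(g[v,313:316].mean())) for v in range(108,188)])
E
```

```text
t: 15.88
eef_pos: [0.616, 0.2026, 0.157]
ee_rot: [3.141, 0.001, -0.003]
ft_force: [-0.2, 0.2, 0.7]
finger_gap: 0.0444
gripper_force: 0.0
t: 16.38
eef_pos: [0.6164, 0.2029, 0.1589]
ee_rot: [-3.141, -0.001, -0.002]
ft_force: [-1.2, 0.4, 4.7]
finger_gap: 0.0189
gripper_force: 15.0
t: 17.0
eef_pos: [0.6235, 0.2029, 0.1563]
ee_rot: [-3.142, -0.002, 0.0]
ft_force: [-11.0, -1.8, 19.9]
finger_gap: 0.0191
gripper_force: 15.0
t: 17.38
eef_pos: [0.625, 0.2029, 0.1546]
ee_rot: [-3.141, -0.002, -0.002]
ft_force: [-7.9, -1.0, 20.4]
finger_gap: 0.0194
gripper_force: 15.0
t: 18.0
eef_pos: [0.6053, 0.2025, 0.2322]
ee_rot: [3.141, 0.0, -0.002]
ft_force: [-0.6, -0.1, -0.1]
finger_gap: 0.0494
gripper_force: 0.0
t: 18.38
eef_pos: [0.5753, 0.2027, 0.2564]
ee_rot: [3.141, 0.001, -0.001]
ft_force: [-0.4, -0.4, 0.1]
finger_gap: 0.0499
gripper_force: 0.0
18.425 [0.57540834 0.20260371 0.25597207] (np.float64(299.77755770812905), np.float64(167.3314894793058)) (np.float64(310.07394677097284), np.float64(140.4274762078555))
[(108, 101), (109, 103), (110, 103), (111, 104), (112, 105), (113, 95), (114, 25), (115, 36), (116, 36), (117, 37), (118, 37), (119, 36), (120, 37), (121, 37), (122, 36), (123, 37), (124, 37), (125, 37), (126, 37), (127, 36), (128, 36), (129, 34), (130, 56), (131, 124), (132, 183), (133, 216), (134, 240), (135, 235), (136, 227), (137, 162), (138, 138), (139, 135), (140, 126), (141, 129), (142, 128), (143, 128), (144, 128), (145, 128), (146, 128), (147, 128), (148, 129), (149, 128), (150, 129), (151, 128), (152, 129), (153, 129), (154, 130), (155, 129), (156, 130), (157, 129), (158, 128), (159, 136), (160, 161), (161, 153), (162, 132), (163, 127), (164, 128), (165, 129), (166, 128), (167, 124), (168, 110), (169, 111), (170, 112), (171, 112), (172, 120), (173, 140), (174, 135), (175, 135), (176, 137), (177, 136), (178, 114), (179, 62), (180, 65), (181, 65), (182, 64), (183, 64), (184, 65), (185, 66), (186, 64), (187, 62)]
```

```bash
python3 fit.py E.pkl 137.3 159.3 178.5; python3 - <<'E'
from h import *
import pickle
from scipy.optimize import least_squares
seat=np.array([.6355,.2026,.131]);x0=np.array([.928,0,.372]);n0=np.array([-.372,0,.928]);piv=seat-.022*n0
D=[("C.pkl",139.5,167.5,186.5),("D.pkl",138.0,161.3,180),("E.pkl",137.3,159.3,178.5)]
cs=[pickle.load(open(d[0],"rb"))[0] for d in D]
def f(q,full=False):
    out=[]
    for i,d in enumerate(D):
        l,h=q[2*i:2*i+2];n=n0*np.cos(l)+x0*np.sin(l);x=x0*np.cos(l)-n0*np.sin(l)
        P=lambda rad,z:proj(cs[i],piv+q[6]*x0+n*(.022+z)+x*rad)[1]
        out+=[P(.01,h+.006)-d[1],P(.01,h+.046)-d[2],P(-.0035,.064)-d[3]]
    return out
s=least_squares(f,[0,.01]*3+[0],x_scale=[.1,.005]*3+[.002]);print(s.x.round(4),s.fun.round(2))
E
python3 - <<'E'
from h import *
s=r.camera("scene");t=r.camera("top");cs,ct=r.calibration("scene"),r.calibration("top")
g=t.astype(int).sum(2)//3
for v in range(161,178):print(v,g[v,218:246].tolist())
seat=np.array([.6355,.2026,.131]);n=np.array([-.372,0,.928])
for z in(.006,.012,.052,.064):print(z,proj(ct,seat+z*n))
E
```

```text
lean -0.035681480983717054 foot h 0.009024230764575267 res [-0.23900078  0.18877218 -0.07894029]
[-0.166   0.0076 -0.0586  0.0094 -0.0333  0.0089 -0.0002] [ 0.28 -0.22  0.1  -0.09  0.07 -0.03 -0.18  0.14 -0.06]
161 [84, 81, 79, 80, 80, 81, 80, 80, 78, 38, 49, 50, 38, 34, 30, 23, 16, 26, 31, 30, 28, 28, 25, 29, 58, 54, 53, 54]
162 [85, 80, 79, 79, 80, 80, 80, 82, 80, 47, 41, 56, 39, 28, 26, 23, 17, 19, 29, 30, 29, 32, 26, 17, 39, 57, 55, 55]
163 [84, 80, 80, 80, 81, 80, 80, 82, 82, 63, 37, 59, 45, 37, 25, 26, 24, 20, 28, 27, 29, 26, 14, 16, 16, 34, 53, 42]
164 [85, 81, 81, 80, 79, 80, 79, 80, 82, 69, 30, 49, 49, 36, 25, 28, 26, 23, 28, 33, 32, 30, 17, 17, 17, 40, 51, 23]
165 [60, 81, 80, 80, 80, 80, 79, 80, 82, 74, 29, 50, 54, 40, 26, 26, 25, 26, 26, 37, 37, 43, 60, 42, 13, 22, 48, 35]
166 [70, 81, 80, 80, 79, 80, 80, 80, 82, 78, 32, 37, 54, 45, 28, 25, 24, 26, 26, 30, 37, 49, 80, 31, 26, 22, 34, 37]
167 [61, 82, 80, 79, 80, 80, 80, 81, 81, 80, 39, 37, 52, 48, 33, 25, 25, 24, 24, 28, 28, 26, 30, 29, 40, 43, 37, 37]
168 [58, 84, 81, 80, 79, 80, 79, 81, 81, 81, 50, 34, 47, 50, 36, 28, 2
[... 682 characters left out ...]
55, 33, 37, 45, 48, 36, 27, 37, 23, 34, 37, 19, 30, 56, 48, 35, 35]
175 [76, 59, 84, 79, 79, 80, 79, 80, 81, 80, 82, 64, 32, 37, 42, 50, 43, 32, 24, 25, 31, 36, 19, 29, 53, 46, 34, 36]
176 [79, 77, 84, 79, 80, 80, 80, 79, 80, 81, 82, 71, 30, 35, 38, 47, 46, 32, 27, 24, 29, 36, 18, 29, 56, 48, 35, 36]
177 [76, 76, 77, 82, 81, 80, 79, 80, 81, 80, 81, 75, 32, 37, 38, 46, 49, 40, 26, 24, 28, 38, 20, 30, 57, 49, 33, 37]
0.006 (np.float64(234.12821479876575), np.float64(167.71589404150876))
0.012 (np.float64(233.77832217046625), np.float64(168.27055101312519))
0.052 (np.float64(231.3664436812683), np.float64(172.09391026829684))
0.064 (np.float64(230.6148384009178), np.float64(173.28537037614814))
```

```bash
cat > col.py <<'E'
import pickle,sys
c,im,o=pickle.load(open(sys.argv[1],"rb"));g=im.astype(int).sum(2)//3
a,b=int(sys.argv[2]),int(sys.argv[3]);print([(v,int(g[v,313:316].mean())) for v in range(a,b)])
E
python3 jog.py '[0.05, 0.012, 0, 0.028, 0, 0.05, 0.013, 0, 0.028, 0, 0.05, 0, 0, 0, 0, 0.05, 0, 0, 0, 0]'; python3 snap.py E2.pkl; python3 col.py E2.pkl 150 250; python3 jog.py '[0.05, 0.014, 0, 0.025, 0, 0.05, 0.014, 0, 0.025, 0, 0.05, 0, 0, 0, 0, 0.05, 0, 0, 0, 0]';python3 snap.py F.pkl; python3 prof.py | head -8; python3 col.py F.pkl 195 250
```

```text
t: 19.02
eef_pos: [0.6001, 0.2028, 0.2015]
ee_rot: [3.142, 0.001, -0.0]
ft_force: [0.1, -0.7, 0.6]
finger_gap: 0.0496
gripper_force: 0.0
19.075 [0.60019384 0.20282147 0.2020358 ] (np.float64(296.4758604526455), np.float64(214.62174445203502)) (np.float64(309.22727299577423), np.float64(175.1387301851079))
[(150, 23), (151, 24), (152, 24), (153, 25), (154, 24), (155, 24), (156, 25), (157, 24), (158, 25), (159, 24), (160, 25), (161, 25), (162, 24), (163, 23), (164, 38), (165, 87), (166, 130), (167, 134), (168, 142), (169, 153), (170, 159), (171, 155), (172, 154), (173, 145), (174, 127), (175, 129), (176, 129), (177, 129), (178, 129), (179, 129), (180, 130), (181, 129), (182, 130), (183, 130), (184, 130), (185, 130), (186, 130), (187, 130), (188, 130), (189, 131), (190, 130), (191, 130), (192, 130), (193, 130), (194, 130), (195, 130), (196, 130), (197, 131), (198, 131), (199, 131), (200, 131), (201, 131), (202, 131), (203, 131), (204, 131), (205, 132), (206, 145), (207, 164), (208, 154), (209, 126), (210, 130), (211, 131), (212, 131), (213, 131), (214, 132), (215, 129), (216, 115), (217
[... 913 characters left out ...]
1 219.9]
tube@12 far [315.1 224.3]
tube top far [315.  273.1]
[(195, 41), (196, 20), (197, 24), (198, 24), (199, 25), (200, 24), (201, 25), (202, 25), (203, 25), (204, 24), (205, 24), (206, 25), (207, 25), (208, 24), (209, 24), (210, 24), (211, 25), (212, 24), (213, 25), (214, 23), (215, 38), (216, 84), (217, 116), (218, 115), (219, 125), (220, 129), (221, 134), (222, 139), (223, 145), (224, 157), (225, 156), (226, 155), (227, 154), (228, 139), (229, 128), (230, 129), (231, 129), (232, 129), (233, 129), (234, 129), (235, 129), (236, 129), (237, 129), (238, 129), (239, 129), (240, 129), (241, 129), (242, 129), (243, 130), (244, 129), (245, 130), (246, 129), (247, 130), (248, 130), (249, 130)]
```

```bash
cat > fit2.py <<'E'
from h import *
import pickle
from scipy.optimize import least_squares
seat=np.array([.6355,.2026,.131]);x0=np.array([.928,0,.372]);n0=np.array([-.372,0,.928]);piv=seat-.022*n0
ce,cf=[pickle.load(open(n,"rb"))[0] for n in("E2.pkl","F.pkl")]
# cam, radius, z on lever or sleeve, v
D=[(ce,.01,"s",.006,173.5),(ce,.01,"s",.046,205.8),(ce,.0035,"l",.064,223.2),(ce,-.0035,"l",.064,229.7),(ce,.014,"s",.006,168.6),(cf,.014,"s",0,218.6),(cf,.014,"s",.006,223.5),(cf,.01,"s",.006,228.2)]
def f(q):
    l,h,dx,dn,a=q;out=[]
    for c,rad,k,z,v in D:
        t=l+(a if k=="s" else 0);n=n0*np.cos(t)+x0*np.sin(t);x=x0*np.cos(t)-n0*np.sin(t);nl=n0*np.cos(l)+x0*np.sin(l)
        p=piv+dx*x0+dn*n0+(nl*(.022+z) if k=="l" else nl*(.022+h)+n*z)+x*rad
        out.append((proj(c,p)[1]-v)/.5)
    return out+[dx/.0015,dn/.0015,a/.02]
s=least_squares(f,[0,.007,0,0,0],x_scale=[.1,.005,.002,.002,.05]);J=np.linalg.inv(s.jac.T@s.jac);print(s.x.round(4),np.sqrt(np.diag(J)).round(4),s.fun.round(1))
E
python3 fit2.py
```

```text
[-0.0345  0.008  -0.0003  0.0001  0.007 ] [0.0169 0.0009 0.001  0.0011 0.016 ] [-0.7 -0.  -0.5  0.5  0.8 -1.5  1.2  0.3 -0.2  0.1  0.3]
```

Foot at 8.0±0.9 mm, lean -0.035. To be sure it's home, I'll press on the flange with the fingertips straddling the tube.

```bash
python3 jog.py '[0.022, 0.005, 0, 0, 0, 0.022, 0, 0, 0, 0, 0.022, 0, 0, 0, 0, 0.022, 0, 0, 0, 0]' 5; python3 jog.py '[0.022, 0, 0, 0.002, 0, 0.022, 0, 0, 0.002, 0, 0.022, 0, 0, 0.001, 0, 0.022, 0, 0, 0, 0]'; python3 jog.py '[0.022, 0, 0, 0.001, 0, 0.022, 0, 0, 0, 0]';python3 jog.py '[0.022, 0, 0, 0.001, 0, 0.022, 0, 0, 0, 0]'
```

```text
t: 20.18
eef_pos: [0.633, 0.2027, 0.1511]
ee_rot: [3.141, 0.001, -0.0]
ft_force: [0.3, -0.3, -0.3]
finger_gap: 0.0226
gripper_force: 0.0
t: 20.68
eef_pos: [0.633, 0.2027, 0.146]
ee_rot: [3.141, 0.001, -0.0]
ft_force: [-0.0, 0.5, 0.9]
finger_gap: 0.0222
gripper_force: 0.0
t: 20.92
eef_pos: [0.633, 0.2027, 0.145]
ee_rot: [3.141, 0.001, -0.0]
ft_force: [0.9, 0.7, -1.5]
finger_gap: 0.0223
gripper_force: 0.0
t: 21.18
eef_pos: [0.6331, 0.2028, 0.1441]
ee_rot: [3.142, 0.001, 0.0]
ft_force: [-0.4, 0.3, 0.1]
finger_gap: 0.0219
gripper_force: 0.3
```

```bash
for i in 1; do python3 jog.py '[0.022, 0, 0, 0.001, 0, 0.022, 0, 0, 0, 0]'|sed -n 2,4p; python3 jog.py '[0.022, 0, 0, 0.001, 0, 0.022, 0, 0, 0, 0]'|sed -n 2,4p; python3 jog.py '[0.022, 0, 0, 0.001, 0, 0.022, 0, 0, 0, 0]'|sed -n 2,4p; done
```

```text
eef_pos: [0.6332, 0.2028, 0.1436]
ee_rot: [-3.142, -0.001, -0.001]
ft_force: [-0.9, 0.6, 3.0]
eef_pos: [0.6333, 0.2028, 0.1431]
ee_rot: [-3.141, -0.001, -0.002]
ft_force: [-1.6, -0.1, 9.8]
eef_pos: [0.6334, 0.2028, 0.1428]
ee_rot: [-3.141, -0.001, -0.003]
ft_force: [-3.2, -1.2, 13.9]
```

Contact is stiff at z 0.1437 (14 N, no give), so the sleeve is home. I'll back off and check the lean.

```bash
python3 jog.py '[0.05, 0, 0, -0.005, 0, 0.05, 0, 0, 0, 0, 0.05, 0, 0, 0, 0, 0.05, -0.015, 0, -0.025, 0, 0.05, -0.018, 0, -0.029, 0]'; python3 jog.py '[0.05, 0, 0, 0, 0, 0.05, 0, 0, 0, 0]'; python3 snap.py E2.pkl; python3 col.py E2.pkl 150 250; python3 - <<'E'
import pickle
c,im,o=pickle.load(open("E2.pkl","rb"));g=im.astype(int).sum(2)//3
for v in (182,190,198,204,218,226):print(v,g[v,292:340].tolist())
E
```

```text
t: 22.55
eef_pos: [0.5995, 0.2026, 0.1997]
ee_rot: [3.141, 0.001, -0.003]
ft_force: [0.9, 0.4, 0.1]
finger_gap: 0.0497
gripper_force: 0.0
t: 22.8
eef_pos: [0.6001, 0.2027, 0.1992]
ee_rot: [3.141, 0.001, -0.001]
ft_force: [-0.0, -0.7, 0.2]
finger_gap: 0.05
gripper_force: 0.0
22.85 [0.60008129 0.2025952  0.19888442] (np.float64(296.1430074532574), np.float64(215.59192731282937)) (np.float64(309.0538840933427), np.float64(175.56304444201848))
[(150, 24), (151, 25), (152, 25), (153, 25), (154, 25), (155, 25), (156, 24), (157, 25), (158, 24), (159, 24), (160, 25), (161, 24), (162, 25), (163, 24), (164, 26), (165, 68), (166, 124), (167, 132), (168, 137), (169, 146), (170, 160), (171, 158), (172, 156), (173, 152), (174, 134), (175, 129), (176, 129), (177, 129), (178, 129), (179, 129), (180, 129), (181, 130), (182, 130), (183, 130), (184, 130), (185, 130), (186, 130), (187, 130), (188, 131), (189, 130), (190, 130), (191, 131), (192, 131), (193, 131), (194, 131), (195, 131), (196, 132), (197, 132), (198, 131), (199, 132), (200, 132), (201, 132), (202, 132), (203, 131), (204, 132), (205, 132),
[... 1216 characters left out ...]
 67, 66, 66, 66, 66, 66, 63, 101, 120, 122, 124, 125, 125, 126, 128, 128, 128, 128, 129, 131, 132, 134, 135, 135, 136, 136, 137, 138, 138, 136, 132, 130, 130, 96, 62, 66, 66, 66, 66, 66, 67, 66, 66, 66, 66, 66]
218 [109, 108, 108, 108, 109, 108, 108, 108, 114, 144, 160, 161, 145, 123, 113, 113, 114, 108, 107, 109, 111, 112, 112, 113, 117, 124, 127, 123, 121, 118, 116, 124, 149, 162, 162, 130, 105, 107, 107, 106, 104, 105, 105, 105, 104, 105, 106, 105]
226 [105, 104, 105, 104, 105, 105, 105, 105, 105, 106, 105, 105, 105, 105, 105, 101, 118, 136, 139, 138, 135, 136, 138, 141, 138, 122, 113, 106, 102, 103, 104, 105, 104, 104, 104, 105, 104, 104, 105, 104, 104, 104, 104, 103, 104, 101, 102, 103]
```

```bash
python3 jog.py '[0.05, 0, 0, -0.04, 0, 0.05, -0.02, 0, -0.04, 0, 0.05, 0, 0, 0, 0, 0.05, 0, 0, 0, 0]' && python3 -c "
from rig import r
print(r.close_job())"
```

```text
t: 23.35
eef_pos: [0.5801, 0.2026, 0.2786]
ee_rot: [3.141, 0.001, -0.003]
ft_force: [-0.5, 0.6, -1.1]
finger_gap: 0.0501
gripper_force: 0.0
the job is handed in; nothing more can be done
None
```

I slid the sleeve foot first onto the lever, pressed it down until it met the shoulder stiffly (14 N, no give), left the lever about 0.03 rad off square by my measurement (limit 0.09), backed the gripper clear and handed the job in at about 23 s; no verdict came back.

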